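Lap a bisque tile with the rubbing stone

ROBOT

A 6-joint arm with a two-finger parallel gripper is mounted at the origin on the work surface. World frame = base frame: x ahead of the robot, y to its left, z up, the work surface at z = 0. Lengths are in m, angles in rad, forces in N, time in s.
With the tool pointing down it reaches from about 0.35 to 0.85 m from the base axis. Payload 8.1 kg.
Tool frame: the origin (TCP) lies at the centre of the arm's flange, where the gripper is bolted on; the fingertips stand 186 mm ahead of it and the grasp point (between the pads) lies 167 mm ahead of it; z points along the fingers, y is the line along which they close (so a half turn about z gives the same grasp; the last joint's range is limited). The gripper opens to 93 mm and grips with 3 to 60 N. Pads are 15 mm wide; open, the fingers measure 128 mm over their backs; the gripper's body (75 mm by 188 mm) begins 65 mm behind the grasp point.
Start: joints at [1.126, 0.13, 1.488, -0, 1.523, -0.085], TCP at [0.211, 0.562, 0.405] pointing down, gripper open.
Joint ranges: [-2.96, 2.96], [-0.89, 2.26], [0.02, 2.5], [-1.34, 4.48], [0, 2.73], [-2.66, 2.66]. Speed limits (rad/s): [2.39, 2.39, 2.79, 3.14, 3.14, 3.14].

INTERFACE

Orientations are given as a rotation vector (axis times angle).
In Python, from plant import read_state, read_camera, camera_params, robot gives the robot as it stands.
- The arm moves only by the tool carry_out, never from a script. Its argument "targets" is a list of rows, each an object of numbers: "hand": the opening in per cent of the stroke, from 0 (shut) to 100 (fully open); "x", "y", "z": the shift along the tool's x, y, z in m; "ax", "ay", "az": the turn, a rotation vector about the tool's x, y, z in rad. In form: [{"hand": .., "x": .., "y": .., "z": .., "ax": .., "ay": .., "az": ..}, ...]. A call has 1 to 8 rows; each row is the pose to reach, as a shift and turn from the pose commanded when the call began, along the tool's axes at that moment; what a row does not reach only later rows make up. A row lasts 1/8 s, in which the tool goes at most 62.5 mm and 10.7 degrees, less where a joint would pass 70% of its speed; a pose out of reach is approached as far as the arm can. A call with a gripper value outside its range is refused whole. The fingers move at their own pace and stop on an object; "newtons" is the grip in N (left out, the last holds). Time passes only in rows, so rows that repeat a pose let the fingers close. It gives the time, the measured TCP pose, the force, the opening and the grip force at its end, in the units of the state.
- read_state(): the state, without advancing time (a new reading comes with each control period).
- read_camera(name): name is "scene" or "top" or "wrist"; returns (picture, depth): 480x640x3 uint8, blue, green, red; 480x640 float32, m along the optical axis (not along the pixel's ray), 0 where there is no reading.
- camera_params(name): a dict with "fx", "fy", "cx", "cy" (pixels), "position" and "rotation" of the camera in the world. Camera axes: x right, y up, looking along -z (the intrinsics and any distortion apply to the point x, -y, -z); pixel columns grow to the right and rows downward; lengths in m; the calibration is good to about 2 mm. A picture is of the moment at which its call begins: read the wrist's pose just before it. camera_params takes no time and is no camera call; for the wrist camera it gives the pose at the moment of the call.
- robot.close_job(): hands the job in; it is judged then, once.
The state is a dict: "t": time; "q": joint angles; "dq": joint speeds; "joint_torque": joint torques, N m; "tool_pos": TCP position; "orientation": TCP orientation; "force": force on the tool from outside, world axes, zero at the start; "wrist_torque": the same for the moment, N m; "opening": finger opening in m; "gripper_force": force on a finger pad.
Only numpy, scipy, OpenCV 4.12 (cv2) and the standard library are available. Lean on these libraries where they do the work, as an engineer would, in place of code of your own. Each camera call takes 0.05 s, during which the arm holds its last target. There are 200 camera calls.

TASK

Pick up the rubbing stone (the grey stone block with a wooden bar handle), lay it square across the left end of the bisque tile in the sprung jig, press until the spring bed is about halfway down, and at that steady pressure sweep it in one stroke to the tile's right end, never bottoming the springs and not lifting off on the way (left and right as seen from the robot's base). Then lift it off and set it down, not dropped, flat in the middle of the cork pad.

Things in the scene. Friction and masses are not known exactly. Their poses are not given: they have to be found in the camera images.
- stone: Rubbing stone: grey block 100 (x) x 46 (y) x 20 mm with an upright wooden bar handle on top, 70 (x) x 24 (y) x 40 mm high; 60 mm tall in all, 0.2-0.3 kg. Loose, in any of three spots at the left, beside a grey block without handle and a round wooden stamp (not wanted). Origin: centre of underside; x along block and handle, z up. Grip across the handle (along y).
- tile (a point): Tile to lap: pale ceramic, 90 (x) x 200 (y) x 12 mm, fixed on the jig's aluminium bed, right of the middle; turned up to 0.25 rad. This point: centre of its top face, 67 mm above the counter unpressed; z up, +y: its left end seen from the robot. Sinks level with the bed. End cleats are 6 mm lower than its top. A like tile flat on the counter is not wanted.
- bed (a joint): How far the sprung bed with the tile is pressed down, m: 0 up, 0.024 fully bottomed; 0.012 is halfway. Springs: about 1.3 N starts it, then 0.6 N per mm (8.5 N at halfway, 15.7 N at the bottom). It springs back up when let go.
- pad: Cork pad, 130 (x) x 110 (y) x 6 mm, fixed on the counter left of the middle, near the robot. Origin: centre of its underside; the top is 6 mm above it.
Mind the look-alikes: they are no part of the job. Leave any red look-alike of the stone alone.

How it is judged:
On the way, in this order (a step that is already met when the one before it is completed fails the run):
1. the stone lies square across the tile's left end, pressing the bed partway down (y of stone in the frame of tile between 0.055 and 0.11 m and value of joint bed between 0.004 and 0.02 m and z of stone in the frame of tile between -0.004 and 0.005 m and x of stone in the frame of tile between -0.02 and 0.02 m and angle between the x axis of stone and the x axis of tile, either way round below 0.3 rad), for 0.1 s.
2. swept past the first third, still pressing (y of stone in the frame of tile between 0.015 and 0.04 m and value of joint bed between 0.004 and 0.02 m and z of stone in the frame of tile between -0.004 and 0.005 m and x of stone in the frame of tile between -0.02 and 0.02 m and angle between the x axis of stone and the x axis of tile, either way round below 0.3 rad).
3. swept past the second third, still pressing (y of stone in the frame of tile between -0.04 and -0.015 m and value of joint bed between 0.004 and 0.02 m and z of stone in the frame of tile between -0.004 and 0.005 m and x of stone in the frame of tile between -0.02 and 0.02 m and angle between the x axis of stone and the x axis of tile, either way round below 0.3 rad).
4. the stone has reached the tile's right end, still pressing (y of stone in the frame of tile between -0.11 and -0.055 m and value of joint bed between 0.004 and 0.02 m and z of stone in the frame of tile between -0.004 and 0.005 m and x of stone in the frame of tile between -0.02 and 0.02 m and angle between the x axis of stone and the x axis of tile, either way round below 0.3 rad), for 0.1 s.
At the end, for the whole second after the job is handed in: The stone stands flat (within 7 degrees) and still on the cork pad, its centre within 30 mm of the pad's centre along each pad axis; the bed is back up (within 3 mm) (x of stone in the frame of pad between -0.03 and 0.03 m and y of stone in the frame of pad between -0.03 and 0.03 m and z of stone in the frame of pad between 0.002 and 0.01 m and angle between stone's own z axis and vertical below 0.12 rad and linear speed of stone below 0.02 m/s and value of joint bed below 0.003 m); the robot touches nothing.
It fails at once if the spring bed is pressed to the bottom (23 mm or more) (value of joint bed above 0.023 m).
It fails at once if the stone is lifted 6 to 20 mm clear of the middle of the tile during the stroke (or carried that low over it) (y of stone in the frame of tile between -0.045 and 0.045 m and x of stone in the frame of tile between -0.05 and 0.05 m and z of stone in the frame of tile between 0.006 and 0.02 m).
It fails at once if the stone is dropped (falls free from more than about 20 mm) (linear speed of stone above 0.65 m/s and contact force between the fingers and stone below 0.2 N).
It also fails if it takes over 51 s, if anything falls off the work surface, if the arm or the gripper's body presses on something with over 40 N, if the wrist force passes 120 N, or if a joint passes its speed limit or range.

## Working session

There is one attempt and no reset: what is moved stays moved. The work goes in short steps, Python scripts to look and compute and a tool call to move; the robot and the scene stay as the last step left them, time stands still between calls to the robot, and variables do not carry over. Pictures are saved under pics/ and viewed, at most 10 in all, crops included, and the job is handed in when it is done.

Besides the shell and the picture viewer there is one more tool, called after ">>>" as a command line: name --argument value ..., lists and objects as JSON in quotes. carry_out: Moves the arm, as the interface text tells. Its arguments: {"type":"object","properties":{"targets":{"type":"array","items":{"type":"object","properties":{"hand":{"type":"number"},"x":{"type":"number"},"y":{"type":"number"},"z":{"type":"number"},"ax":{"type":"number"},"ay":{"type":"number"},"az":{"type":"number"}}}},"newtons":{"type":"number"}},"required":["targets"]}

```bash
mkdir -p pics; ls
python3 - <<'E'
from plant import *
import cv2,numpy as np
for n in ("scene","top"):
    p,d=read_camera(n); cv2.imwrite(f"pics/{n}0.png",p); np.save(f"{n}0.npy",d)
    c=camera_params(n); print(n,c)
s=read_state(); print({k:np.round(v,3) for k,v in s.items()})
E
```

```text
pics
scene {'fx': 533.6744047489142, 'fy': 533.6744047489142, 'cx': 318.27451479289897, 'cy': 232.65053223566142, 'position': array([1.28224756, 0.18460721, 0.79440417]), 'rotation': array([0.59637113, 0.66797244, 1.63002105])}
top {'fx': 546.2821697691762, 'fy': 546.2821697691762, 'cx': 327.18232537206785, 'cy': 240.0065551838998, 'position': array([0.52058855, 0.06841457, 0.9627079 ]), 'rotation': array([ 0.07520237, -0.03457965, -1.56354109])}
{'t': np.float64(0.1), 'q': array([ 1.126,  0.131,  1.489, -0.   ,  1.523, -0.085]), 'dq': array([ 0.001, -0.002, -0.004, -0.   ,  0.001,  0.   ]), 'joint_torque': array([ 2.0000e-03, -5.6134e+01, -4.9310e+01,  7.7000e-02,  2.9000e-02,
       -0.0000e+00]), 'tool_pos': array([0.211, 0.561, 0.404]), 'orientation': array([-5.620e-01, -3.091e+00,  3.000e-03]), 'force': array([-0.629, -0.219,  0.202]), 'wrist_torque': array([ 0.009, -0.009, -0.051]), 'gripper_force': np.float64(0.0), 'opening': np.float64(0.093)}
```

View pics/top0.png

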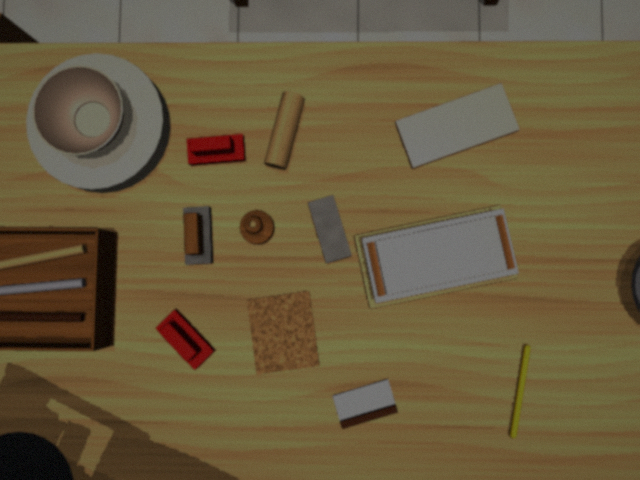

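View pics/scene0.png

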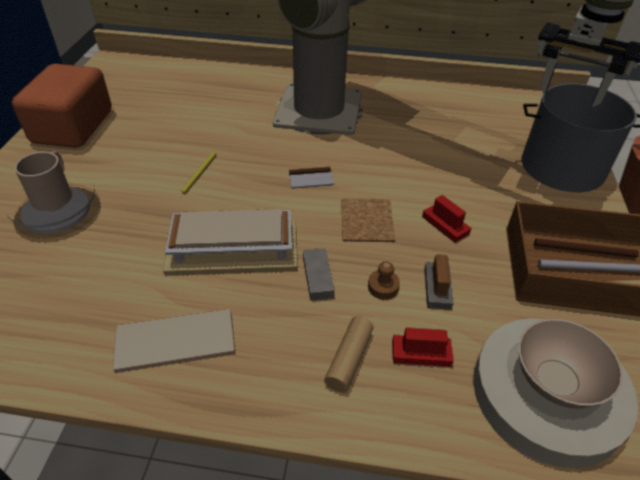

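The top view (up is +x, left is +y) shows these things that could be taken for the stone:
- the grey block with a brown bar handle at (198,236)
- red look-alikes at (215,149) and (185,338)
- a plain grey block at (329,228)
- the stamp at (257,227)
- a scraper at (365,403)

I choose (198,236). The jig tile is at (440,255), its like lies flat on the counter at (457,125), and the pad is at (284,331). Next I measure, with one close crop to check the choice.

```bash
cat > h.py <<'E'
import cv2,numpy as np
from scipy.spatial.transform import Rotation as R
from plant import *
def ray(c,uv):
    uv=np.atleast_2d(np.asarray(uv,float))
    v=np.c_[(uv[:,0]-c["cx"])/c["fx"],-(uv[:,1]-c["cy"])/c["fy"],-np.ones(len(uv))]
    return R.from_rotvec(c["rotation"]).apply(v)
def onplane(c,uv,z):
    r=ray(c,uv); p=c["position"]; return p+r*((z-p[2])/r[:,2])[:,None]
def cloud(c,d):
    v,u=np.mgrid[:480,:640]; r=ray(c,np.c_[u.ravel(),v.ravel()])
    return (c["position"]+r*d.ravel()[:,None]).reshape(480,640,3)
def rect(m,c,z):
    cs,_=cv2.findContours(m.astype(np.uint8),cv2.RETR_EXTERNAL,cv2.CHAIN_APPROX_NONE)
    k=max(cs,key=cv2.contourArea)[:,0,:]
    w=onplane(c,k,z)[:,:2]; return cv2.minAreaRect((w*1000).astype(np.float32))
E
python3 - <<'E'
from h import *
p=cv2.imread("pics/top0.png"); d=np.load("top0.npy"); c=camera_params("top"); P=cloud(c,d); Z=P[...,2]
hsv=cv2.cvtColor(p,cv2.COLOR_BGR2HSV)
def box(u0,u1,v0,v1):
    m=np.zeros((480,640),bool); m[v0:v1,u0:u1]=1; return m
b=box(345,530,195,315)
print("counter z",np.median(Z[380:430,430:500]),"tilecentre z",np.median(Z[245:265,420:460]),Z[252,355:525:6].round(3))
for u,v in [(420,240),(450,255),(376,270),(506,240),(370,250),(191,235),(206,235),(284,331),(310,331)]: print((u,v),hsv[v,u],Z[v,u].round(3))
b2=box(175,220,200,270); print("stone above .045",rect(b2&(Z>.045)&(Z<.08),c,.06),"above .01",rect(b2&(Z>.01),c,.02))
print("tile Z>.064",rect(b&(Z>.064)&(Z<.075),c,.067))
S,V,H=hsv[...,1],hsv[...,2],hsv[...,0]
print("tile/bed pale",rect(b&(S<60)&(V>110),c,.067))
print("pad",rect(box(240,330,280,380)&(Z>.003),c,.006))
t=p[195:315,345:530]; t=cv2.resize(t,None,fx=3,fy=3); s=cv2.resize(p[190:275,170:225],None,fx=4,fy=4)
o=np.zeros((max(t.shape[0],s.shape[0]),t.shape[1]+s.shape[1],3),np.uint8);o[:t.shape[0],:t.shape[1]]=t;o[:s.shape[0],t.shape[1]:]=s
cv2.imwrite("pics/crop1.png",o)
E
```

```text
counter z 0.0019161337756944952 tilecentre z 0.06882304691718971 [0.002 0.014 0.056 0.062 0.07  0.07  0.069 0.069 0.067 0.067 0.069 0.07
 0.07  0.069 0.067 0.066 0.07  0.068 0.068 0.069 0.07  0.067 0.07  0.069
 0.069 0.062 0.062 0.    0.002]
(420, 240) [ 90   4 117] 0.068
(450, 255) [ 30   2 118] 0.068
(376, 270) [ 13 179 100] 0.064
(506, 240) [ 14 177 101] 0.063
(370, 250) [ 13 175  93] 0.063
(191, 235) [ 15 182  91] 0.06
(206, 235) [12 35 73] 0.021
(284, 331) [ 16 154 106] 0.009
(310, 331) [ 16 158 103] 0.008
stone above .045 ((593.4949951171875, 317.8112487792969), (69.188232421875, 26.8917179107666), 1.4803868532180786) above .01 ((593.5227661132812, 318.4776916503906), (100.24805450439453, 49.32533645629883), 3.533200740814209)
tile Z>.064 ((560.3115234375, -99.8813247680664), (90.05391693115234, 212.5608367919922), 12.213032722473145)
tile/bed pale ((559.5714111328125, -92.42364501953125), (109.17337799072266, 235.33946228027344), 12.248289108276367)
pad ((426.33856201171875, 169.5120849609375), (143.39141845703125, 118.82830810546875), 8.524443626403809)
```

View pics/crop1.png

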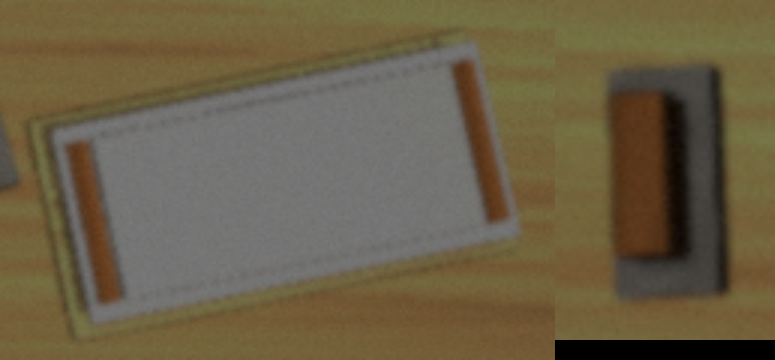

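The crop confirms the choice: a grey block with a wooden bar handle. The tile lies between the two brown cleats. I'll refine the tile and pad centres from their edges and the stone from colour.

Run:
```python
from h import *
c=camera_params("top")
k=np.array([[92,142],[122,300],[452,62],[488,222]])/3.+[345,195]
w=onplane(c,k,.067); print("tile corners",w.round(4).tolist(),"c",w.mean(0).round(4))
L=w[:2].mean(0)-w[2:].mean(0); print("len",np.linalg.norm(L),"yaw(y axis)",np.arctan2(-L[0],L[1]))
p=cv2.imread("pics/top0.png"); hsv=cv2.cvtColor(p,cv2.COLOR_BGR2HSV); H,S,V=[hsv[...,i].astype(int) for i in range(3)]
m=np.zeros((480,640),bool); m[190:275,170:225]=1
hm=m&(S>150)&(H<17)&(V>60); hm=cv2.morphologyEx(hm.astype(np.uint8),cv2.MORPH_OPEN,np.ones((5,5)))
print("handle",rect(hm,c,.06))
k=np.array([[610,70],[717,67],[727,292],[616,298]])-[555,0]; w=onplane(c,k/4.+[170,190],.02); print("block corners",w.round(4).tolist(),w.mean(0).round(4))
g=np.array([[248,298],[310,291],[319,369],[257,373]]); w=onplane(c,g,.006);print("pad",w.round(4).tolist(),w.mean(0).round(4))
m=np.zeros((480,640),np.uint8); m[280:385,238:332]=1
bl=cv2.GaussianBlur(p,(5,5),0).astype(int); print(bl[331,200:340:8].tolist())
# scene camera check: tile & stone & pad with depth
c2=camera_params("scene"); q=cv2.imread("pics/scene0.png"); P=cloud(c2,np.load("scene0.npy")); Z=P[...,2]
for n,(u0,u1,v0,v1),z0,z1 in [("tile",(160,300,200,275),.064,.075),("handle",(425,455,250,310),.05,.07),("pad",(330,405,190,250),.004,.012)]:
    mm=np.zeros_like(Z,bool); mm[v0:v1,u0:u1]=1; mm&=(Z>z0)&(Z<z1); pts=P[mm]; print(n,len(pts),cv2.minAreaRect((pts[:,:2]*1000).astype(np.float32)),np.median(pts[:,2]))
s=read_state(); print(R.from_rotvec(s["orientation"]).as_matrix().round(3).tolist(),s["tool_pos"])
print(camera_params("wrist"))
```

```text
tile corners [[0.5799, 0.0123, 0.067], [0.4941, -0.0041, 0.067], [0.6247, -0.1836, 0.067], [0.5377, -0.2018, 0.067]] c [ 0.5591 -0.0943  0.067 ]
len 0.20172391616121801 yaw(y axis) 0.22114239905757788
handle ((593.6307983398438, 320.2131652832031), (66.03118133544922, 20.636531829833984), 3.457329511642456)
block corners [[0.6422, 0.3445, 0.02], [0.6437, 0.2975, 0.02], [0.5455, 0.2909, 0.02], [0.5426, 0.3393, 0.02]] [0.5935 0.3181 0.02  ]
pad [[0.4851, 0.2313, 0.006], [0.4981, 0.1228, 0.006], [0.364, 0.1059, 0.006], [0.3559, 0.2134, 0.006]] [0.4258 0.1683 0.006 ]
[[51, 86, 100], [61, 101, 116], [60, 101, 116], [59, 100, 116], [60, 100, 116], [60, 101, 117], [59, 97, 115], [45, 79, 111], [39, 67, 96], [44, 77, 108], [41, 73, 105], [38, 66, 94], [41, 71, 102], [43, 75, 106], [43, 75, 106], [61, 101, 116], [60, 102, 116], [62, 103, 116]]
tile 3380 ((561.959228515625, -89.14527893066406), (95.27082824707031, 225.35626220703125), 12.569551467895508) 0.06766892591321849
handle 428 ((597.9400024414062, 323.4534606933594), (71.12751770019531, 24.394588470458984), 3.6468112468719482) 0.060277268513847404
pad 2070 ((424.8931579589844, 173.05685424804688), (189.55804443359375, 152.9429168701172), 7.381636142730713) 0.006665836054355723
[[-0.936, 0.352, -0.001], [0.352, 0.936, -0.002], [0.0, -0.002, -1.0]] [0.21114552 0.56139263 0.40380125]
{'fx': 367.3955532199008, 'fy': 367.3955532199008, 'cx': 318.98756480478977, 'cy': 238.26110772788533, 'position': array([0.13989325, 0.58752113, 0.38347065]), 'rotation': array([-0.24713332, -0.16832057,  1.20235686])}
```

>>> carry_out --targets '[{"hand": 70, "x": -0.22, "y": -0.045, "z": 0, "az": -0.2}, {"hand": 70, "x": -0.445, "y": -0.091, "z": 0.08, "az": -0.42}, {"hand": 70, "x": -0.445, "y": -0.091, "z": 0.08, "az": -0.42}, {"hand": 70, "x": -0.445, "y": -0.091, "z": 0.08, "az": -0.42}, {"hand": 70, "x": -0.445, "y": -0.091, "z": 0.08, "az": -0.42}, {"hand": 70, "x": -0.445, "y": -0.091, "z": 0.08, "az": -0.42}, {"hand": 70, "x": -0.445, "y": -0.091, "z": 0.08, "az": -0.42}, {"hand": 70, "x": -0.445, "y": -0.091, "z": 0.08, "az": -0.42}]' --newtons 40

```text
schema error: expected keys hand, x, y, z, ax, ay, az
```

>>> carry_out --targets '[{"hand": 70}, {"hand": 70}]'

```text
schema error: expected keys hand, x, y, z, ax, ay, az
```

```bash
cat >> h.py <<'E'
def where():
    s=read_state(); M=R.from_rotvec(s["orientation"]).as_matrix(); y=np.arctan2(M[1,1],M[0,1])-np.pi/2
    print("t",s["t"],"tcp",s["tool_pos"].round(4),"yaw",round(y,3),"z",M[:,2].round(3),"F",s["force"].round(2),"T",s["wrist_torque"].round(2),"open",round(s["opening"],4),"gf",s["gripper_force"]); return s,M
def go(goal,yaw):
    s,M=where(); y=np.arctan2(M[1,1],M[0,1])-np.pi/2
    print("goal shift tool",(M.T@(np.array(goal)-s["tool_pos"])).round(4),"az",round(-(yaw-y),3))
E
python3 - <<'E'
from h import *
go([.595,.319,.212],.06)
c=camera_params("wrist"); p,d=read_camera("wrist"); cv2.imwrite("pics/w1.png",p); np.save("w1.npy",d)
P=cloud(c,d); Z=P[...,2]
near=np.hypot(P[...,0]-.595,P[...,1]-.319)<.08
for z0,z1,z in [(.052,.07,.06),(.014,.028,.02)]:
    m=near&(Z>z0)&(Z<z1); pts=P[m]; print(len(pts),cv2.minAreaRect((pts[:,:2]*1000).astype(np.float32)),np.median(Z[m]))
    if z==.06: print(rect(m,c,z))
E
```

```text
t 0.1 tcp [0.2111 0.5614 0.4038] yaw -0.36 z [-0.001 -0.002 -1.   ] F [-0.63 -0.22  0.2 ] T [ 0.01 -0.01 -0.05] open 0.0932 gf 0.0
goal shift tool [-0.4446 -0.0914  0.1919] az -0.42
0 ((0.0, 0.0), (0.0, 0.0), 0.0) nan
  return _methods._mean(a, axis=axis, dtype=dtype,
  ret = ret.dtype.type(ret / rcount)
Traceback (most recent call last):
  File "h.py", line 15, in rect
    k=max(cs,key=cv2.contourArea)[:,0,:]
      ~~~^^^^^^^^^^^^^^^^^^^^^^^^
ValueError: max() iterable argument is empty
```

View pics/w1.png

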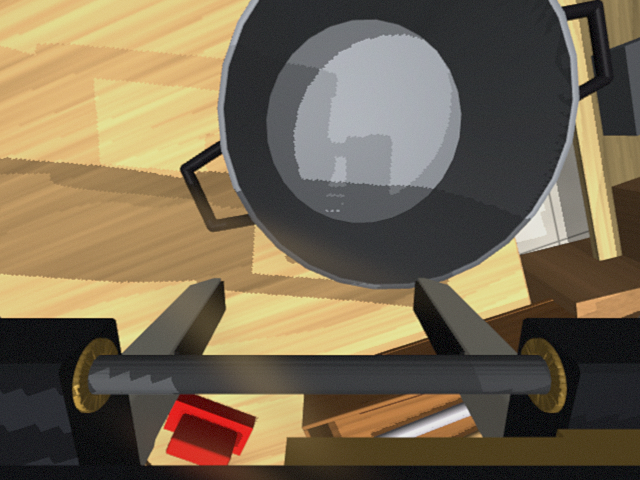

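The moves were refused because every row needs all the keys. The wrist still sees the pot at the start position, so I resend the move with full rows.

>>> carry_out --targets '[{"hand": 70, "x": -0.22, "y": -0.045, "z": 0, "ax": 0, "ay": 0, "az": -0.2}, {"hand": 70, "x": -0.22, "y": -0.045, "z": 0, "ax": 0, "ay": 0, "az": -0.2}, {"hand": 70, "x": -0.22, "y": -0.045, "z": 0, "ax": 0, "ay": 0, "az": -0.2}, {"hand": 70, "x": -0.22, "y": -0.045, "z": 0, "ax": 0, "ay": 0, "az": -0.2}, {"hand": 70, "x": -0.445, "y": -0.091, "z": 0.08, "ax": 0, "ay": 0, "az": -0.42}, {"hand": 70, "x": -0.445, "y": -0.091, "z": 0.08, "ax": 0, "ay": 0, "az": -0.42}, {"hand": 70, "x": -0.445, "y": -0.091, "z": 0.08, "ax": 0, "ay": 0, "az": -0.42}, {"hand": 70, "x": -0.445, "y": -0.091, "z": 0.08, "ax": 0, "ay": 0, "az": -0.42}]' --newtons 40

```text
t: 1.15
tool_pos: [0.5971, 0.3182, 0.3235]
orientation: [0.094, -3.139, 0.0]
force: [1.1, 0.7, 0.5]
opening: 0.0648
gripper_force: 0.0
```

>>> carry_out --targets '[{"hand": 70, "x": 0, "y": 0, "z": 0, "ax": 0, "ay": 0, "az": 0}, {"hand": 70, "x": 0, "y": 0, "z": 0, "ax": 0, "ay": 0, "az": 0}]'

```text
t: 1.4
tool_pos: [0.5955, 0.3197, 0.3243]
orientation: [0.093, -3.139, -0.0]
force: [0.5, -0.2, 0.3]
opening: 0.0648
gripper_force: 0.0
```

Run:
```python
from h import *
go([.595,.319,.212],.06)
c=camera_params("wrist"); p,d=read_camera("wrist"); cv2.imwrite("pics/w2.png",p); np.save("w2.npy",d)
P=cloud(c,d); Z=P[...,2]
near=np.hypot(P[...,0]-.595,P[...,1]-.319)<.08
for z0,z1,z in [(.052,.07,.06),(.014,.028,.02)]:
    m=near&(Z>z0)&(Z<z1); pts=P[m]; print(len(pts),cv2.minAreaRect((pts[:,:2]*1000).astype(np.float32)),np.median(Z[m]) if len(pts) else 0)
    if z==.06 and len(pts): print(rect(m,c,z))
```

```text
t 1.4 tcp [0.5955 0.3197 0.3243] yaw 0.06 z [-0.001  0.    -1.   ] F [ 0.51 -0.21  0.26] T [ 0.05 -0.02  0.04] open 0.0648 gf 0.0
goal shift tool [ 0.0005 -0.0007  0.1123] az -0.0
3271 ((594.9320068359375, 321.235595703125), (69.6338882446289, 23.917964935302734), 3.130547046661377) 0.05960266941596437
((594.0663452148438, 321.1466979980469), (69.70536804199219, 23.579553604125977), 3.1851963996887207)
3911 ((596.8505859375, 291.78204345703125), (99.72468566894531, 104.97774505615234), 3.4369964599609375) 0.019770554791990635
```

View pics/w2.png

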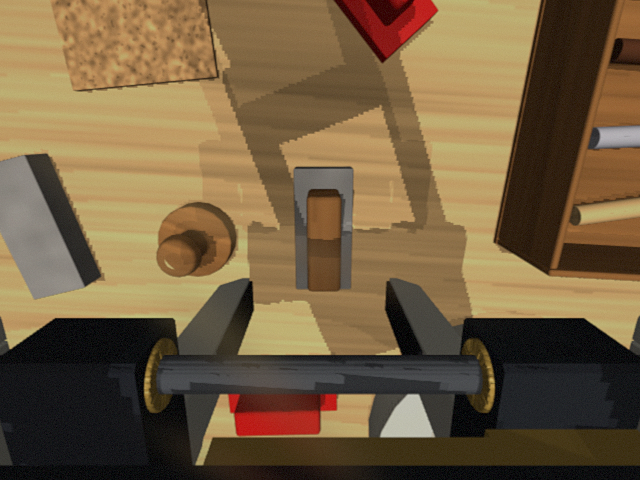

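The wrist view shows the stone at (322,230), centred between the fingers. The stamp is at (190,240) and the plain grey block at (45,225), both clear. I descend and grip.

>>> carry_out --targets '[{"hand": 70, "x": 0, "y": 0.001, "z": 0.05, "ax": 0, "ay": 0, "az": 0}, {"hand": 70, "x": 0, "y": 0.001, "z": 0.08, "ax": 0, "ay": 0, "az": 0}, {"hand": 70, "x": 0, "y": 0.001, "z": 0.1, "ax": 0, "ay": 0, "az": 0}, {"hand": 70, "x": 0, "y": 0.001, "z": 0.112, "ax": 0, "ay": 0, "az": 0}, {"hand": 70, "x": 0, "y": 0.001, "z": 0.112, "ax": 0, "ay": 0, "az": 0}, {"hand": 70, "x": 0, "y": 0.001, "z": 0.112, "ax": 0, "ay": 0, "az": 0}, {"hand": 10, "x": 0, "y": 0.001, "z": 0.112, "ax": 0, "ay": 0, "az": 0}, {"hand": 10, "x": 0, "y": 0.001, "z": 0.112, "ax": 0, "ay": 0, "az": 0}]' --newtons 45

```text
t: 2.45
tool_pos: [0.596, 0.3208, 0.2136]
orientation: [-0.094, 3.139, 0.001]
force: [-0.4, -0.6, -0.1]
opening: 0.0494
gripper_force: 0.0
```

>>> carry_out --targets '[{"hand": 10, "x": 0, "y": 0, "z": 0, "ax": 0, "ay": 0, "az": 0}, {"hand": 10, "x": 0, "y": 0, "z": 0, "ax": 0, "ay": 0, "az": 0}, {"hand": 10, "x": 0, "y": 0, "z": 0, "ax": 0, "ay": 0, "az": 0}, {"hand": 10, "x": 0, "y": 0, "z": 0, "ax": 0, "ay": 0, "az": 0}]'

```text
t: 2.95
tool_pos: [0.5956, 0.3209, 0.2128]
orientation: [-0.095, 3.14, 0.0]
force: [-0.2, 0.8, 0.2]
opening: 0.0236
gripper_force: 45.0
```

Run:
```python
from h import *
where()
```

```text
t 2.95 tcp [0.5956 0.3209 0.2128] yaw 0.06 z [ 0.  0. -1.] F [-0.16  0.76  0.16] T [0.22 0.05 0.03] open 0.0236 gf 45.000014305114746
```

Gripped: opening 23.6 mm at 45 N. I lift and carry it to above the tile's left end.

>>> carry_out --targets '[{"hand": 10, "x": 0, "y": 0, "z": -0.04, "ax": 0, "ay": 0, "az": 0}, {"hand": 10, "x": 0, "y": 0, "z": -0.08, "ax": 0, "ay": 0, "az": 0}, {"hand": 10, "x": 0, "y": 0, "z": -0.12, "ax": 0, "ay": 0, "az": 0}, {"hand": 10, "x": 0.01, "y": -0.05, "z": -0.12, "ax": 0, "ay": 0, "az": -0.03}, {"hand": 10, "x": 0.02, "y": -0.1, "z": -0.12, "ax": 0, "ay": 0, "az": -0.06}, {"hand": 10, "x": 0.03, "y": -0.15, "z": -0.12, "ax": 0, "ay": 0, "az": -0.09}, {"hand": 10, "x": 0.04, "y": -0.2, "z": -0.12, "ax": 0, "ay": 0, "az": -0.12}, {"hand": 10, "x": 0.05, "y": -0.25, "z": -0.12, "ax": 0, "ay": 0, "az": -0.14}]'

```text
t: 3.95
tool_pos: [0.5601, 0.0666, 0.3323]
orientation: [0.315, -3.125, 0.0]
force: [0.1, 0.0, -2.5]
opening: 0.0238
gripper_force: 45.0
```

>>> carry_out --targets '[{"hand": 10, "x": 0.008, "y": -0.05, "z": 0, "ax": 0, "ay": 0, "az": -0.015}, {"hand": 10, "x": 0.008, "y": -0.08, "z": 0, "ax": 0, "ay": 0, "az": -0.015}, {"hand": 10, "x": 0.008, "y": -0.092, "z": 0, "ax": 0, "ay": 0, "az": -0.015}, {"hand": 10, "x": 0.008, "y": -0.092, "z": 0, "ax": 0, "ay": 0, "az": -0.015}, {"hand": 10, "x": 0.008, "y": -0.092, "z": 0, "ax": 0, "ay": 0, "az": -0.015}, {"hand": 10, "x": 0.008, "y": -0.092, "z": 0, "ax": 0, "ay": 0, "az": -0.015}]'

```text
t: 4.7
tool_pos: [0.5711, -0.0224, 0.3326]
orientation: [0.34, -3.123, -0.0]
force: [-0.3, -0.1, -3.1]
opening: 0.0237
gripper_force: 45.0
```

Run:
```python
from h import *
go([.545,-.0217,.293],.215)
c=camera_params("wrist"); p,d=read_camera("wrist"); cv2.imwrite("pics/w3.png",p)
P=cloud(c,d); Z=P[...,2]; hsv=cv2.cvtColor(p,cv2.COLOR_BGR2HSV)
m=(Z>.059)&(Z<.075)&(hsv[...,1]<70); print(m.sum(),np.median(Z[m]),rect(m,c,.067))
pts=P[(Z>.1)&(Z<.17)&(np.hypot(P[...,0]-.545,P[...,1]+.022)<.06)]; print(len(pts), cv2.minAreaRect((pts[:,:2]*1000).astype(np.float32)) if len(pts) else 0)
```

```text
t 4.7 tcp [ 0.5711 -0.0224  0.3326] yaw 0.217 z [-0.  0. -1.] F [-0.29 -0.1  -3.06] T [ 0.01 -0.03  0.01] open 0.0237 gf 44.99933302402496
goal shift tool [0.0254 0.0063 0.0396] az 0.002
29404 0.06683947158039154 ((561.33642578125, -96.04597473144531), (89.75679016113281, 205.80136108398438), 12.09896469116211)
7475 ((544.650634765625, -29.575117111206055), (46.99583435058594, 53.20967102050781), 12.143198013305664)
```

View pics/w3.png

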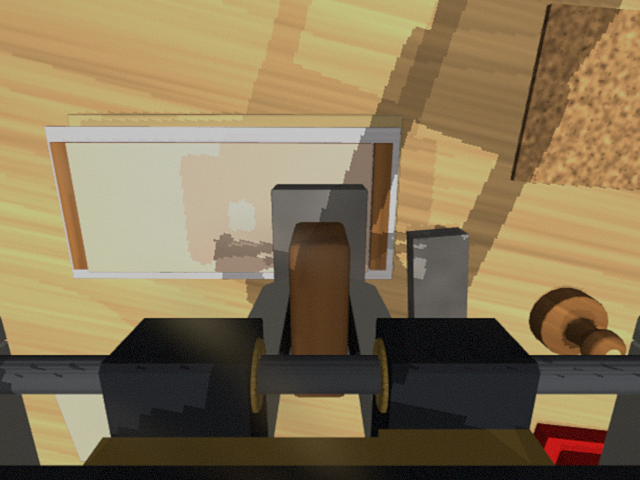

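The stone hangs square beside the tile's left end: tile spans about (70..390, 140..270), stone at (320,240). The wrist tile measurement agrees with the top view. I shift, lower and press, checking force.

>>> carry_out --targets '[{"hand": 10, "x": 0.024, "y": 0.006, "z": 0, "ax": 0, "ay": 0, "az": 0}, {"hand": 10, "x": 0.024, "y": 0.006, "z": 0, "ax": 0, "ay": 0, "az": 0}, {"hand": 10, "x": 0.024, "y": 0.006, "z": 0.02, "ax": 0, "ay": 0, "az": 0}, {"hand": 10, "x": 0.024, "y": 0.006, "z": 0.04, "ax": 0, "ay": 0, "az": 0}, {"hand": 10, "x": 0.024, "y": 0.006, "z": 0.048, "ax": 0, "ay": 0, "az": 0}, {"hand": 10, "x": 0.024, "y": 0.006, "z": 0.053, "ax": 0, "ay": 0, "az": 0}, {"hand": 10, "x": 0.024, "y": 0.006, "z": 0.058, "ax": 0, "ay": 0, "az": 0}, {"hand": 10, "x": 0.024, "y": 0.006, "z": 0.058, "ax": 0, "ay": 0, "az": 0}]'

```text
t: 5.75
tool_pos: [0.5467, -0.0229, 0.2751]
orientation: [-0.337, 3.123, -0.0]
force: [-3.4, -0.6, 1.4]
opening: 0.0237
gripper_force: 45.0
```

Run:
```python
from h import *
where()
```

```text
t 5.75 tcp [ 0.5467 -0.0229  0.2751] yaw 0.215 z [ 0.001 -0.    -1.   ] F [-3.4  -0.62  1.42] T [0.11 0.42 0.02] open 0.0237 gf 45.000452399253845
```

Contact is about 4.5 N at about 5 mm down, which matches the springs. I press 7 mm further.

>>> carry_out --targets '[{"hand": 10, "x": 0, "y": 0, "z": 0.004, "ax": 0, "ay": 0, "az": 0}, {"hand": 10, "x": 0, "y": 0, "z": 0.007, "ax": 0, "ay": 0, "az": 0}, {"hand": 10, "x": 0, "y": 0, "z": 0.007, "ax": 0, "ay": 0, "az": 0}, {"hand": 10, "x": 0, "y": 0, "z": 0.007, "ax": 0, "ay": 0, "az": 0}, {"hand": 10, "x": 0, "y": 0, "z": 0.007, "ax": 0, "ay": 0, "az": 0}]'

```text
t: 6.38
tool_pos: [0.5469, -0.0229, 0.2685]
orientation: [-0.337, 3.122, -0.001]
force: [-1.5, 0.4, 6.0]
opening: 0.0237
gripper_force: 45.0
```

Run:
```python
from h import *
where()
```

```text
t 6.375 tcp [ 0.5469 -0.0229  0.2685] yaw 0.215 z [ 0.002 -0.    -1.   ] F [-1.53  0.44  5.97] T [0.12 0.49 0.01] open 0.0237 gf 45.00159680843353
```

About 9 N, so the bed is halfway down. Now the sweep.

>>> carry_out --targets '[{"hand": 10, "x": 0, "y": -0.006, "z": 0, "ax": 0, "ay": 0, "az": 0}, {"hand": 10, "x": 0, "y": -0.014, "z": 0, "ax": 0, "ay": 0, "az": 0}, {"hand": 10, "x": 0, "y": -0.022, "z": 0, "ax": 0, "ay": 0, "az": 0}, {"hand": 10, "x": 0, "y": -0.03, "z": 0, "ax": 0, "ay": 0, "az": 0}, {"hand": 10, "x": 0, "y": -0.038, "z": 0, "ax": 0, "ay": 0, "az": 0}, {"hand": 10, "x": 0, "y": -0.046, "z": 0, "ax": 0, "ay": 0, "az": 0}, {"hand": 10, "x": 0, "y": -0.054, "z": 0, "ax": 0, "ay": 0, "az": 0}, {"hand": 10, "x": 0, "y": -0.062, "z": 0, "ax": 0, "ay": 0, "az": 0}]'

```text
t: 7.38
tool_pos: [0.5603, -0.0832, 0.2686]
orientation: [-0.337, 3.121, 0.001]
force: [-0.2, 4.0, 5.5]
opening: 0.0238
gripper_force: 45.0
```

Steady: z is constant at about 8.5 N. I continue.

>>> carry_out --targets '[{"hand": 10, "x": 0, "y": -0.008, "z": 0, "ax": 0, "ay": 0, "az": 0}, {"hand": 10, "x": 0, "y": -0.016, "z": 0, "ax": 0, "ay": 0, "az": 0}, {"hand": 10, "x": 0, "y": -0.024, "z": 0, "ax": 0, "ay": 0, "az": 0}, {"hand": 10, "x": 0, "y": -0.032, "z": 0, "ax": 0, "ay": 0, "az": 0}, {"hand": 10, "x": 0, "y": -0.04, "z": 0, "ax": 0, "ay": 0, "az": 0}, {"hand": 10, "x": 0, "y": -0.048, "z": 0, "ax": 0, "ay": 0, "az": 0}, {"hand": 10, "x": 0, "y": -0.056, "z": 0, "ax": 0, "ay": 0, "az": 0}, {"hand": 10, "x": 0, "y": -0.064, "z": 0, "ax": 0, "ay": 0, "az": 0}]'

```text
t: 8.38
tool_pos: [0.5739, -0.1457, 0.2685]
orientation: [-0.338, 3.122, 0.001]
force: [-0.7, 4.8, 5.8]
opening: 0.0239
gripper_force: 45.0
```

>>> carry_out --targets '[{"hand": 10, "x": 0, "y": -0.008, "z": 0, "ax": 0, "ay": 0, "az": 0}, {"hand": 10, "x": 0, "y": -0.016, "z": 0, "ax": 0, "ay": 0, "az": 0}, {"hand": 10, "x": 0, "y": -0.022, "z": 0, "ax": 0, "ay": 0, "az": 0}, {"hand": 10, "x": 0, "y": -0.022, "z": 0, "ax": 0, "ay": 0, "az": 0}, {"hand": 10, "x": 0, "y": -0.022, "z": 0, "ax": 0, "ay": 0, "az": 0}, {"hand": 10, "x": 0, "y": -0.022, "z": 0, "ax": 0, "ay": 0, "az": 0}]'

```text
t: 9.12
tool_pos: [0.5786, -0.1677, 0.2687]
orientation: [-0.337, 3.121, -0.002]
force: [-1.2, 0.5, 5.6]
opening: 0.0238
gripper_force: 45.0
```

Run:
```python
from h import *
s,M=where()
a=.212; T=np.array([[np.cos(a),np.sin(a)],[-np.sin(a),np.cos(a)]])
print("tcp in tile",T@(s["tool_pos"][:2]-[.5605,-.0955]))
```

```text
t 9.125 tcp [ 0.5786 -0.1677  0.2687] yaw 0.215 z [ 0.002 -0.001 -1.   ] F [-1.17  0.49  5.6 ] T [ 0.23  0.29 -0.05] open 0.0238 gf 45.00401437282562
tcp in tile [ 0.00254136 -0.07437867]
```

The stroke is complete. I lift straight up, then carry the stone to above the pad.

>>> carry_out --targets '[{"hand": 10, "x": 0, "y": 0, "z": -0.01, "ax": 0, "ay": 0, "az": 0}, {"hand": 10, "x": 0, "y": 0, "z": -0.02, "ax": 0, "ay": 0, "az": 0}, {"hand": 10, "x": 0, "y": 0, "z": -0.04, "ax": 0, "ay": 0, "az": 0}, {"hand": 10, "x": 0, "y": 0, "z": -0.07, "ax": 0, "ay": 0, "az": 0}, {"hand": 10, "x": 0, "y": 0, "z": -0.1, "ax": 0, "ay": 0, "az": 0}, {"hand": 10, "x": 0.01, "y": 0.04, "z": -0.1, "ax": 0, "ay": 0, "az": 0.01}, {"hand": 10, "x": 0.02, "y": 0.09, "z": -0.1, "ax": 0, "ay": 0, "az": 0.02}, {"hand": 10, "x": 0.03, "y": 0.14, "z": -0.1, "ax": 0, "ay": 0, "az": 0.03}]'

```text
t: 10.12
tool_pos: [0.5181, -0.036, 0.3689]
orientation: [-0.289, 3.127, -0.0]
force: [0.3, 0.4, -2.7]
opening: 0.0237
gripper_force: 45.0
```

Run:
```python
from h import *
go([.427,.169,.3],.13)
```

```text
t 10.125 tcp [ 0.5181 -0.036   0.3689] yaw 0.184 z [ 0.001  0.    -1.   ] F [ 0.28  0.38 -2.71] T [ 0.1  -0.    0.01] open 0.0237 gf 44.998260140419006
goal shift tool [0.0521 0.2182 0.0688] az 0.054
```

>>> carry_out --targets '[{"hand": 10, "x": 0.012, "y": 0.05, "z": 0, "ax": 0, "ay": 0, "az": 0.01}, {"hand": 10, "x": 0.024, "y": 0.1, "z": 0.02, "ax": 0, "ay": 0, "az": 0.025}, {"hand": 10, "x": 0.036, "y": 0.15, "z": 0.04, "ax": 0, "ay": 0, "az": 0.04}, {"hand": 10, "x": 0.048, "y": 0.2, "z": 0.06, "ax": 0, "ay": 0, "az": 0.054}, {"hand": 10, "x": 0.052, "y": 0.218, "z": 0.069, "ax": 0, "ay": 0, "az": 0.054}, {"hand": 10, "x": 0.052, "y": 0.218, "z": 0.069, "ax": 0, "ay": 0, "az": 0.054}, {"hand": 10, "x": 0.052, "y": 0.218, "z": 0.069, "ax": 0, "ay": 0, "az": 0.054}, {"hand": 10, "x": 0.052, "y": 0.218, "z": 0.069, "ax": 0, "ay": 0, "az": 0.054}]'

```text
t: 11.12
tool_pos: [0.4283, 0.1669, 0.2997]
orientation: [-0.204, 3.134, 0.0]
force: [0.4, -0.1, -3.1]
opening: 0.0234
gripper_force: 45.0
```

Run:
```python
from h import *
go([.427,.169,.2205],.13)
```

```text
t 11.125 tcp [0.4283 0.1669 0.2997] yaw 0.13 z [ 0.001  0.    -1.   ] F [ 0.42 -0.12 -3.06] T [ 0.05 -0.04  0.01] open 0.0234 gf 44.999191761016846
goal shift tool [0.0012 0.0022 0.0792] az -0.0
```

>>> carry_out --targets '[{"hand": 10, "x": 0.001, "y": 0.002, "z": 0.03, "ax": 0, "ay": 0, "az": 0}, {"hand": 10, "x": 0.001, "y": 0.002, "z": 0.055, "ax": 0, "ay": 0, "az": 0}, {"hand": 10, "x": 0.001, "y": 0.002, "z": 0.07, "ax": 0, "ay": 0, "az": 0}, {"hand": 10, "x": 0.001, "y": 0.002, "z": 0.077, "ax": 0, "ay": 0, "az": 0}, {"hand": 10, "x": 0.001, "y": 0.002, "z": 0.08, "ax": 0, "ay": 0, "az": 0}, {"hand": 10, "x": 0.001, "y": 0.002, "z": 0.08, "ax": 0, "ay": 0, "az": 0}]'

```text
t: 11.88
tool_pos: [0.4268, 0.1696, 0.2193]
orientation: [-0.206, 3.134, 0.0]
force: [-0.1, -0.5, -2.8]
opening: 0.0234
gripper_force: 45.0
```

>>> carry_out --targets '[{"hand": 10, "x": 0, "y": 0, "z": 0.001, "ax": 0, "ay": 0, "az": 0}, {"hand": 10, "x": 0, "y": 0, "z": 0.001, "ax": 0, "ay": 0, "az": 0}]'

```text
t: 12.12
tool_pos: [0.4269, 0.1697, 0.2187]
orientation: [-0.206, 3.133, 0.0]
force: [-0.6, 0.2, 2.8]
opening: 0.0238
gripper_force: 45.0
```

The stone is in contact with the pad. I release it and back off upward.

>>> carry_out --targets '[{"hand": 60, "x": 0, "y": 0, "z": 0, "ax": 0, "ay": 0, "az": 0}, {"hand": 60, "x": 0, "y": 0, "z": 0, "ax": 0, "ay": 0, "az": 0}, {"hand": 60, "x": 0, "y": 0, "z": 0, "ax": 0, "ay": 0, "az": 0}, {"hand": 60, "x": 0, "y": 0, "z": 0, "ax": 0, "ay": 0, "az": 0}, {"hand": 60, "x": 0, "y": 0, "z": -0.02, "ax": 0, "ay": 0, "az": 0}, {"hand": 60, "x": 0, "y": 0, "z": -0.06, "ax": 0, "ay": 0, "az": 0}, {"hand": 60, "x": 0, "y": 0, "z": -0.12, "ax": 0, "ay": 0, "az": 0}, {"hand": 60, "x": 0, "y": 0, "z": -0.15, "ax": 0, "ay": 0, "az": 0}]'

```text
t: 13.12
tool_pos: [0.4269, 0.1696, 0.3714]
orientation: [-0.206, 3.131, 0.001]
force: [0.3, 0.2, 0.2]
opening: 0.0553
gripper_force: 0.0
```

>>> carry_out --targets '[{"hand": 60, "x": 0, "y": 0, "z": 0, "ax": 0, "ay": 0, "az": 0}, {"hand": 60, "x": 0, "y": 0, "z": 0, "ax": 0, "ay": 0, "az": 0}, {"hand": 60, "x": 0, "y": 0, "z": 0, "ax": 0, "ay": 0, "az": 0}]'

```text
t: 13.5
tool_pos: [0.4259, 0.1693, 0.3658]
orientation: [0.206, -3.132, 0.001]
force: [-1.2, 0.3, -0.8]
opening: 0.0559
gripper_force: 0.0
```

Run:
```python
from h import *
where()
p,d=read_camera("scene"); cv2.imwrite("pics/s9.png",p)
c=camera_params("wrist"); p,d=read_camera("wrist"); P=cloud(c,d); Z=P[...,2]
m=(np.hypot(P[...,0]-.427,P[...,1]-.17)<.06)&(Z>.05)&(Z<.08); pts=P[m]; print(len(pts),cv2.minAreaRect((pts[:,:2]*1000).astype(np.float32)),np.median(Z[m]),rect(m,c,.066))
```

```text
t 13.5 tcp [0.4259 0.1693 0.3658] yaw 0.131 z [-0.003 -0.001 -1.   ] F [-1.21  0.35 -0.85] T [ 0.04  0.02 -0.03] open 0.0559 gf 0.0
2605 ((427.1089172363281, 167.98236083984375), (70.48432922363281, 23.980674743652344), 7.277665615081787) 0.06563229551577332 ((425.3188781738281, 167.75685119628906), (71.15078735351562, 23.548351287841797), 6.967803001403809)
```

View pics/s9.png

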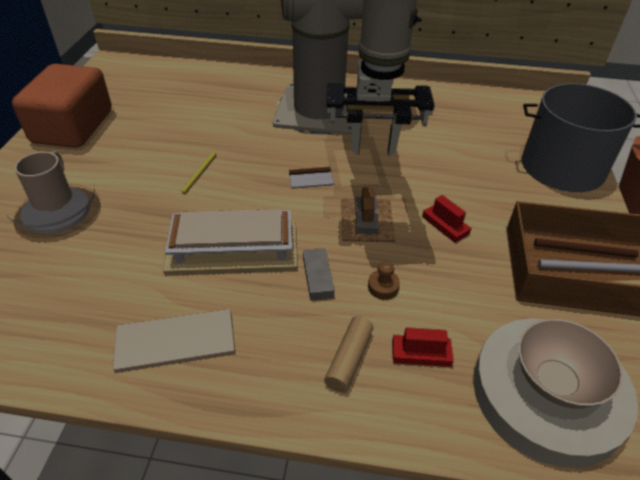

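The stone stands flat in the middle of the pad at (367,215), the bed at (230,235) is back up, and the gripper is clear. I hand it in.

```bash
python3 -c "
from plant import robot
print(robot.close_job())"
```

```text
the job is handed in; nothing more can be done
None
```

I swept the stone along the tile in one stroke at about 8.5–9 N with the bed roughly halfway down, set it flat in the middle of the cork pad, and handed the job in at about 13.5 s; no verdict was returned.

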